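# Show which jar was left out and where it belongs

### The arm

A 6-joint arm with a two-finger parallel gripper is mounted at the origin on a cart in front of the work surface, level with it; the furniture and walls round the work are solid. World frame = base frame: x ahead of the robot, y to its left, z up, the work surface at z = 0. Lengths are in mm, angles in rad, forces in N, time in s.
With the tool pointing down it reaches from about 350 to 925 mm from the base axis. Payload 6.4 kg.
Tool frame: the origin (TCP) lies between the finger pads; the fingertips stand arm.finger_overhang ahead of it and the grasp point (between the pads) lies 11 mm behind it (arm.finger_overhang is the distance from the TCP to the fingertips, in mm); z points along the fingers, y is the line along which they close (so a half turn about z gives the same grasp; the last joint's range is limited). The gripper opens to 85 mm and grips with 20 to 120 N. Pads are 22 mm wide; open, the fingers measure 114 mm over their backs; the gripper's body (76 mm by 85 mm) begins 54 mm behind the grasp point. The pads swing forward as they close: fully open they stand 13 mm farther back than shut.
Start: joints at [-1.381, 0.245, 1.558, -0, 1.339, -0.174], TCP at [231.294, -607.468, 239.29] pointing down, gripper open.
Joint ranges: [-3.13, 3.13], [-1.02, 2.26], [0.13, 2.54], [-0.95, 4.09], [0.21, 2.88], [-2.74, 2.74]. Speed limits (rad/s): [2.57, 2.57, 3.14, 3.14, 3.14, 3.14].

### API

Orientations are given as a 3x3 rotation matrix whose columns are the frame's x, y, z axes.
In Python, from plant import arm gives the robot as it stands.
- The arm moves only by the shell command python3 -m creep 'ROWS' [FORCE]. ROWS is JSON, a list that holds one entry, the list of rows, each a list of 7 numbers: the turn, a rotation vector about the tool's x, y, z in units of pi rad (1.0 is pi rad), then the shift along the tool's x, y, z in units of 0.25 m (1.0 is 0.25 m), then the finger opening in mm, from 0 to 85.4. A call has 1 to 5 rows; each row shifts and turns the commanded pose from where the row before left it, along the tool's axes as they then stand; what a row does not reach is not made up. A row lasts 1/8 s, in which the tool goes at most 62.5 mm and 10.7 degrees, less where a joint would pass 70% of its speed; a pose out of reach is approached as far as the arm can. A call with a number of a shift or a turn outside -1 to 1 is refused whole. A call with a gripper value outside its range is refused whole. The fingers move at their own pace and stop on an object; FORCE is the grip in N (left out, the last holds). Time passes only in rows, so rows that do not move let the fingers close. It gives the time, the measured TCP pose, the force, the opening and the grip force at its end, in the units of the state.
- arm.get_state(): the state, without advancing time (a new reading comes with each control period).
- arm.capture(name): name is "scene" or "top" or "wrist"; returns the picture (384x512x3 uint8, red, green, blue); there is no depth.
- arm.camera_params(name): a dict with "vertical_fov" (degrees; the focal length in pixels is half the picture's height over the tangent of half this angle, whatever the lens; pixels are square), "cx", "cy" (the principal point, pixels), "rvec" (rotation vector, rad) and "tvec" (3), from world to camera coordinates, as OpenCV has them; the wrist camera has in their place "hand_eye" (4x4, takes a point from camera to tool coordinates, whose origin is the TCP and whose axes are the flange's). Camera axes: x right, y down, z forward; pixel columns grow to the right and rows downward; lengths in mm; the calibration is good to about 2 mm. A picture is of the moment at which its call begins: read the wrist's pose just before it. camera_params takes no time and is no camera call.
- arm.hand_in(): hands the job in; it is judged then, once.
The state is a dict: "clock": time; "q": joint angles; "joint_velocities": joint speeds; "effort": joint torques, N m; "tool_pos": TCP position; "eef_rot": TCP orientation; "force": force on the tool from outside, world axes, zero at the start; "moment": the same for the moment, N m; "opening": opening from 0.0 (shut) to 1.0 (fully open); "grasp_force": force on a finger pad.
Only numpy, scipy, OpenCV 4.12 (cv2) and the standard library are available. Lean on these libraries where they do the work, as an engineer would, in place of code of your own. Each camera call takes 0.05 s, during which the arm holds its last target. There are 200 camera calls.

### The job

One screw-top jar has been left out on the bare table, on the robot's side of the row of four square wooden jar stands, and one of the stands is empty (the jars far off by the small chest of drawers are no part of this): show a helper what to put away. With the fingertips pointing straight down, point at the jar that was left out, a few centimetres above the middle of its lid, and stay there for two seconds; then point in the same way at the empty stand, a few centimetres above the middle of its hole, again for two seconds, and finally raise the hand until the fingertips are at least 20 cm above the table. Touch and move nothing, and do not come down over any of the jars that are in their stands: pass well above them.

Things in the scene. Friction and masses are not known exactly. Their poses are not given: they have to be found in the camera images.
- jar_cinnabar: Screw-top glass jar with a black lid, 48 mm in diameter and 62 mm tall, loose, upright. Origin at the centre of its underside, z up. Three of the four jars stand in a jar stand, the fourth on the bare table between the row of stands and the robot; which one is left out changes.
- jar_indigo: Screw-top glass jar with a red lid, 52 mm in diameter and 70 mm tall, loose, upright. Origin at the centre of its underside, z up. Three of the four jars stand in a jar stand, the fourth on the bare table between the row of stands and the robot; which one is left out changes.
- jar_ochre: Screw-top glass jar with a white lid, 42 mm in diameter and 54 mm tall, loose, upright. Origin at the centre of its underside, z up. Three of the four jars stand in a jar stand, the fourth on the bare table between the row of stands and the robot; which one is left out changes.
- jar_shell: Screw-top glass jar with a yellow lid, 38 mm in diameter and 46 mm tall, loose, upright. Origin at the centre of its underside, z up. Three of the four jars stand in a jar stand, the fourth on the bare table between the row of stands and the robot; which one is left out changes.
- stand_a: Square pale wooden jar stand, 80x80 mm and 25 mm high, fixed to the table, one of four alike, with a round 57 mm hole right through it, in which a jar stands on the table. Origin at the centre of its underside (on the axis of the hole), z up. Three stands hold a jar, one is empty; a stand is empty if no jar has its origin over its own.
- stand_b: Square pale wooden jar stand, 80x80 mm and 25 mm high, fixed to the table, one of four alike, with a round 57 mm hole right through it, in which a jar stands on the table. Origin at the centre of its underside (on the axis of the hole), z up. Three stands hold a jar, one is empty; a stand is empty if no jar has its origin over its own.
- stand_c: Square pale wooden jar stand, 80x80 mm and 25 mm high, fixed to the table, one of four alike, with a round 57 mm hole right through it, in which a jar stands on the table. Origin at the centre of its underside (on the axis of the hole), z up. Three stands hold a jar, one is empty; a stand is empty if no jar has its origin over its own.
- stand_d: Square pale wooden jar stand, 80x80 mm and 25 mm high, fixed to the table, one of four alike, with a round 57 mm hole right through it, in which a jar stands on the table. Origin at the centre of its underside (on the axis of the hole), z up. Three stands hold a jar, one is empty; a stand is empty if no jar has its origin over its own.
- masking_tape: Roll of masking tape lying flat, 104 mm across, 25 mm high; bystander. Origin under its centre.
- sand_block_grey: Grey sanding block, 48x74x28 mm; bystander. Origin under its centre.
- lacquer_bowl: Lacquered bowl, 114 mm across, 56 mm high; bystander. Origin under its centre.
There are look-alikes about, which are no part of the job. What is shaped like the stand_b but green, orange or purple is not meant.

How it is judged:
By the outcome, as a careful person would: the job done as asked, in the order asked, and still so for the second after the job is handed in, with the robot touching nothing.
It also fails if it takes over 42 s, if anything falls off the work surface, if the arm or the gripper's body presses on something with over 40 N, if the wrist force passes 120 N, or if a joint passes its speed limit or range.

## Working session

There is one attempt and no reset: what is moved stays moved. The work goes in short steps, Python scripts to look and compute and a shell command to move; the robot and the scene stay as the last step left them, time stands still between calls to the robot, and variables do not carry over. Pictures are saved under pics/ and viewed, at most 10 in all, crops included, and the job is handed in when it is done.

```bash
mkdir -p pics; python3 - <<'E'
from plant import arm
import cv2
for n in("top","scene"):
    cv2.imwrite(f"pics/{n}1.png",arm.capture(n)[:,:,::-1]); print(arm.camera_params(n))
s=arm.get_state();print(s["clock"],s["tool_pos"],s["eef_rot"],s["opening"],arm.finger_overhang)
E
```

```text
{'vertical_fov': 45.48598783765454, 'cx': 251.4380651471988, 'cy': 193.4609775774022, 'rvec': array([ 2.13975326, -2.16312398,  0.1593166 ]), 'tvec': array([1.36417610e+00, 5.32493076e+02, 1.39996975e+03])}
{'vertical_fov': 51.24593953872618, 'cx': 248.9095515589394, 'cy': 189.49647759168028, 'rvec': array([ 0.69064707, -2.71788608,  1.01929935]), 'tvec': array([ 443.45567237,  219.10102759, 1211.51736943])}
0.1 [ 231.20885657 -606.94839949  238.26146646] [[ 9.34541724e-01  3.55853403e-01 -3.47922306e-04]
 [ 3.55853447e-01 -9.34540124e-01  1.75498013e-03]
 [ 2.99368295e-04 -1.76391151e-03 -9.99998399e-01]] 1.0031216853475564 8.0
```

View pics/top1.png

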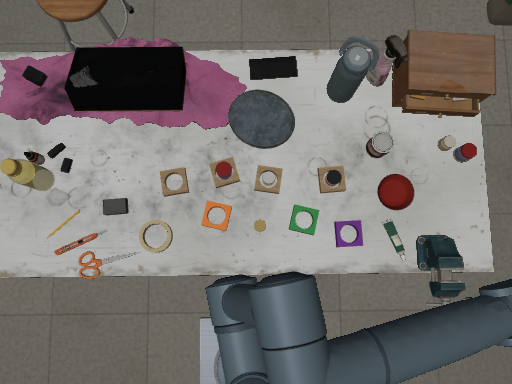

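View pics/scene1.png

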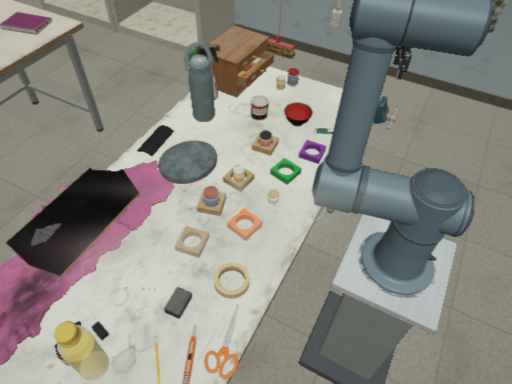

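Top view candidates for the jar left out:
- A small yellow lid at (260,226) stands on bare table on the robot's side.
- The red (224,170), white (268,179) and black (332,178) lids are in stands.
- The jars at (447,143), (465,152) and (378,145) are far off and not part of this.

Candidates for the empty stand:
- The pale stand at (174,181) looks empty.
- The orange (217,216), green (304,220) and purple (348,234) ones are look-alikes.

I'll check this choice in a crop and measure it.

```bash
cat > h.py <<'E'
import numpy as np,cv2
from plant import arm
def ray(n,u,v,z):
    p=arm.camera_params(n);f=192/np.tan(np.radians(p["vertical_fov"])/2)
    R=cv2.Rodrigues(p["rvec"])[0];c=-R.T@p["tvec"]
    d=R.T@np.array([(u-p["cx"])/f,(v-p["cy"])/f,1]);return c+d*(z-c[2])/d[2]
E
python3 - <<'E'
from h import *
t=cv2.imread("pics/top1.png");s=cv2.imread("pics/scene1.png")
a=cv2.resize(t[155:250,150:290],None,fx=4,fy=4,interpolation=cv2.INTER_CUBIC)
b=cv2.resize(s[150:270,165:295],None,fx=4,fy=4,interpolation=cv2.INTER_CUBIC)
b=cv2.resize(b,(228,210))
b=cv2.resize(s[150:270,165:295],(412,380),interpolation=cv2.INTER_CUBIC)
a=cv2.resize(a,(388,263));o=np.zeros((380,800,3),np.uint8);o[:263,:388]=a;o[:,388:]=b
cv2.imwrite("pics/crop1.png",o)
def comps(im,x0,y0,x1,y1,lo,hi,amin):
    m=cv2.inRange(cv2.cvtColor(im[y0:y1,x0:x1],cv2.COLOR_BGR2HSV),lo,hi)
    for c in cv2.findContours(m,cv2.RETR_CCOMP,cv2.CHAIN_APPROX_NONE)[0]:
        if cv2.contourArea(c)>amin:
            (u,v),wh,_=cv2.minAreaRect(c); yield u+x0,v+y0,wh
print(cv2.cvtColor(t,cv2.COLOR_BGR2HSV)[226,260],cv2.cvtColor(t,cv2.COLOR_BGR2HSV)[[171,192],[174,174]])
for u,v,wh in comps(t,245,210,275,242,(15,60,60),(40,255,255),40): print("jar top",u,v,wh,ray("top",u,v,46))
for u,v,wh in comps(s,262,180,285,208,(15,60,60),(40,255,255),20): print("jar scn",u,v,wh,ray("scene",u,v,46))
for u,v,wh in comps(t,155,162,195,202,(8,60,60),(25,255,255),60): print("std top",u,v,wh,ray("top",u,v,25))
for u,v,wh in comps(s,170,222,215,260,(5,45,60),(25,255,255),60): print("std scn",u,v,wh,ray("scene",u,v,25))
for u,v in((224,172),(268,179),(332,179)): print("other",ray("top",u,v,25))
E
```

```text
[ 22 122 149] [[ 17  94 130]
 [ 17  92 127]]
jar top 259.5 225.0 (10.0, 11.0) [432.59111768 -28.15639412  46.        ]
jar scn 273.5 193.5 (7.0, 9.0) [427.66150102 -29.47189019  46.        ]
std top 173.50946044921875 181.39324569702148 (25.47389030456543, 26.045753479003906) [575.54150044 242.4591177   25.        ]
std top 174.0 181.0 (18.0, 18.0) [576.79172236 240.91909388  25.        ]
std scn 191.24138069152832 240.39655303955078 (26.740129470825195, 27.29721450805664) [572.31699853 244.53489227  25.        ]
std scn 192.0 241.0 (20.0, 14.0) [569.07531993 245.25811936  25.        ]
other [604.24204848  82.12990968  25.        ]
other [580.17962424 -57.72993373  25.        ]
other [ 578.09410488 -261.55379138   25.        ]
```

View pics/crop1.png

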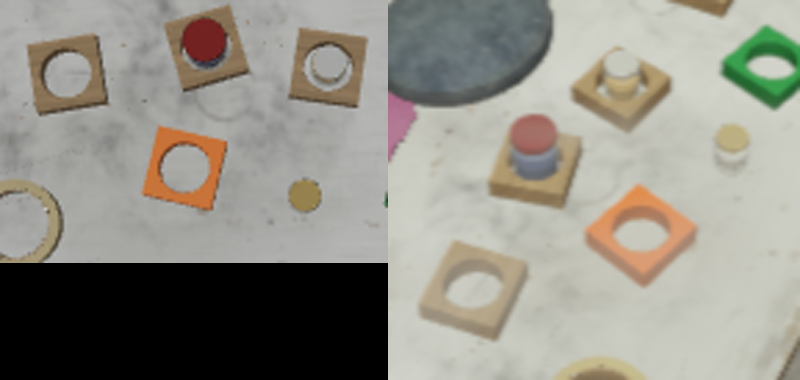

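The crop confirms it: the yellow lid (jar_shell) stands on bare table at about (432,-28), and the leftmost pale stand is empty at about (575,242). The measured sizes, about 36–38 mm and 78–80 mm, match the given ones, and both are in reach. I'll traverse high with the fingers shut.

```bash
python3 -m creep '[[[0,0,0,0.15,-0.18,0,0],[0,0,0,0.15,-0.18,0,0],[0,0,0,0.15,-0.18,0,0],[0,0,0,0.15,-0.18,0,0],[0,0,0,0.15,-0.18,0,0]]]'
```

```text
clock: 0.72
tool_pos: [326.6, -328.5, 238.9]
eef_rot: [[0.935, 0.355, -0.0], [0.355, -0.935, 0.001], [0.0, -0.001, -1.0]]
force: [0.4, -0.4, 1.0]
opening: 0.002
grasp_force: 0.0
```

```bash
python3 -m creep '[[[0,0,0,0.15,-0.18,0,0],[0,0,0,0.15,-0.18,0,0],[0,0,0,0.15,-0.18,0,0],[0,0,0,0.15,-0.18,0,0],[0,0,0,0.14,-0.16,0,0]]]'
cat >> h.py <<'E'
def look(name):
    s=arm.get_state();im=arm.capture("wrist");cv2.imwrite(name,im[:,:,::-1]);return s,im[:,:,::-1].copy()
def wray(s,u,v,z):
    p=arm.camera_params("wrist");f=192/np.tan(np.radians(p["vertical_fov"])/2);H=p["hand_eye"]
    R=np.array(s["eef_rot"]);c=np.array(s["tool_pos"])+R@H[:3,3]
    d=R@H[:3,:3]@np.array([(u-p["cx"])/f,(v-p["cy"])/f,1]);return c+d*(z-c[2])/d[2]
def delta(s,target):
    return np.array(s["eef_rot"]).T@(np.array(target)-s["tool_pos"])/250
E
python3 - <<'E'
from h import *
s,im=look("pics/w1.png");print(s["tool_pos"],arm.camera_params("wrist"))
m=cv2.inRange(cv2.cvtColor(im,cv2.COLOR_BGR2HSV),(15,70,60),(35,255,255))
for c in cv2.findContours(m,cv2.RETR_EXTERNAL,cv2.CHAIN_APPROX_NONE)[0]:
    if cv2.contourArea(c)>150:
        (u,v),r=cv2.minEnclosingCircle(c);print(u,v,r,cv2.contourArea(c),wray(s,u,v,46),wray(s,u+r,v,46)-wray(s,u,v,46))
print(delta(s,[432,-28,89]))
E
```

```text
clock: 1.35
tool_pos: [421.1, -57.0, 239.1]
eef_rot: [[0.934, 0.356, 0.0], [0.356, -0.934, -0.0], [0.0, 0.0, -1.0]]
force: [1.1, -0.2, 0.6]
opening: 0.004
grasp_force: 0.0
[421.1149529  -56.99089525 239.13743011] {'vertical_fov': 71.44634086185872, 'cx': 256.8396304489049, 'cy': 191.8192530727357, 'hand_eye': array([[ 1.19632860e-03, -9.55669366e-01, -2.94439521e-01,
         7.54395833e+01],
       [ 9.99999226e-01,  1.24428687e-03,  2.44560444e-05,
         5.22805565e-01],
       [ 3.42995338e-04, -2.94439322e-01,  9.55670115e-01,
        -1.34179915e+02],
       [ 0.00000000e+00,  0.00000000e+00,  0.00000000e+00,
         1.00000000e+00]])}
236.43243408203125 152.66891479492188 13.908069610595703 551.0 [435.62573723 -25.18767998  46.        ] [  6.09906319 -15.94565974   0.        ]
450.0 105.5 49.8724365234375 2322.5 [ 576.53159973 -239.37544513   46.        ] [ 20.77974386 -54.33293127   0.        ]
2.0 78.5 37.55339431762695 1240.0 [419.96231868 251.62985631  46.        ] [ 15.22497448 -39.81095381   0.        ]
143.5 83.5 49.117305755615234 4674.5 [472.16094948 100.36488144  46.        ] [ 20.01142852 -52.32628793   0.        ]
305.0572204589844 41.144710540771484 46.23886489868164 4581.0 [577.37700538 -54.21555786  46.        ] [ 18.04954372 -47.20001424   0.        ]
195.5 5.5 33.94858932495117 710.5 [566.75796931  67.49810377  46.        ] [ 12.80483365 -33.48701149   0.        ]
[ 0.08186421 -0.09294335  0.60055229]
```

View pics/w1.png

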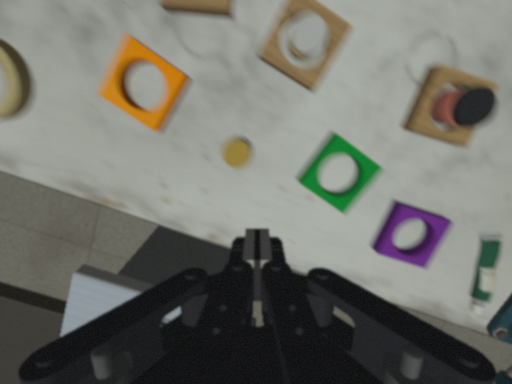

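The wrist view shows the yellow lid at (236,153), with the shut fingertips at (257,240). It gives (435.6,-25.2), which agrees with the top view within 4 mm. I'll move above the lid partway down and refine.

```bash
python3 -m creep '[[[0,0,0,0.045,-0.047,0,0],[0,0,0,0.046,-0.047,0.1,0],[0,0,0,0,0,0.2,0],[0,0,0,0,0,0.1,0],[0,0,0,0,0,0,0]]]'
python3 - <<'E'
from h import *
s,im=look("pics/w2.png")
m=cv2.inRange(cv2.cvtColor(im,cv2.COLOR_BGR2HSV),(15,70,60),(35,255,255))
for c in cv2.findContours(m,cv2.RETR_EXTERNAL,cv2.CHAIN_APPROX_NONE)[0]:
    if cv2.contourArea(c)>150:
        (u,v),r=cv2.minEnclosingCircle(c);P=wray(s,u,v,46);print(u,v,r,cv2.contourArea(c),P,np.linalg.norm(wray(s,u+r,v,46)-P),delta(s,[P[0],P[1],89]))
E
```

```text
clock: 2.02
tool_pos: [432.1, -28.4, 137.0]
eef_rot: [[0.935, 0.356, -0.005], [0.356, -0.935, 0.002], [-0.004, -0.004, -1.0]]
force: [0.2, 0.8, 0.5]
opening: -0.001
grasp_force: 0.0
259.20269775390625 195.5 19.7230281829834 1133.0 [435.00773212 -29.69995483  46.        ] 17.477895576506885 [0.0098384  0.00988735 0.19210967]
504.53125 131.5 36.08464813232422 1147.0 [ 558.82394753 -197.96053907   46.        ] 29.521780741501495 [0.2331267  0.81512067 0.18824978]
126.5 97.0 69.41371154785156 8895.0 [474.15585442  98.55276499  46.        ] 55.28892841541293 [ 0.33876093 -0.41380043  0.19219244]
349.9175720214844 44.83516311645508 20.431737899780273 377.5 [570.71195239 -50.52866257  46.        ] 15.342791386353927 [0.48745392 0.28093275 0.18905405]
358.5 41.0 71.94625854492188 4607.0 [575.30316712 -55.36227255  46.        ] 53.77243482617541 [0.49773477 0.30553712 0.18892102]
216.5 3.0 35.62663269042969 209.0 [560.63839027  51.78697377  46.        ] 25.763557974060387 [ 0.59545877 -0.11587137  0.19000459]
```

```bash
python3 -m creep '[[[0,0,0,0,0,0.09,0],[0,0,0,0,0,0.07,0],[0,0,0,0,0,0.02,0],[0,0,0,0,0,0,0],[0,0,0,0,0,0,0]]]'
python3 - <<'E'
from h import *
s,im=look("pics/w3.png");print(s["tool_pos"],s["joint_velocities"])
m=cv2.inRange(cv2.cvtColor(im,cv2.COLOR_BGR2HSV),(15,70,60),(35,255,255))
c=max((c for c in cv2.findContours(m,cv2.RETR_EXTERNAL,cv2.CHAIN_APPROX_NONE)[0] if abs(cv2.minEnclosingCircle(c)[0][0]-258)<60),key=cv2.contourArea)
(u,v),r=cv2.minEnclosingCircle(c);P=wray(s,u,v,46);print(u,v,r,P,delta(s,[P[0],P[1],89]))
E
```

```text
clock: 2.7
tool_pos: [434.9, -29.3, 95.5]
eef_rot: [[0.935, 0.356, 0.002], [0.356, -0.935, -0.001], [0.002, 0.001, -1.0]]
force: [-0.3, 1.1, -0.6]
opening: 0.004
grasp_force: 0.0
[434.87407102 -29.31713521  95.51543262] [ 4.46147557e-04  1.60526587e-03  3.41448186e-03 -1.53808180e-03
 -2.67290310e-03 -8.93888107e-05]
256.22100830078125 216.27761840820312 23.38248062133789 [434.90752273 -29.4778664   46.        ] [-0.00015018  0.00060968  0.02606244]
```

View pics/w3.png

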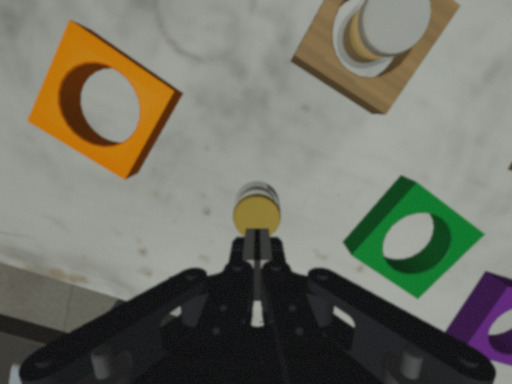

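The yellow lid is at (256,216), directly below the fingertips at (257,232). The sideways offset is under 2 mm and the fingertips are about 41 mm above it. I'll lower slightly, then dwell.

```bash
python3 -m creep '[[[0,0,0,0,0,0.03,0],[0,0,0,0,0,0,0],[0,0,0,0,0,0,0],[0,0,0,0,0,0,0],[0,0,0,0,0,0,0]]]'
python3 -m creep '[[[0,0,0,0,0,0,0],[0,0,0,0,0,0,0],[0,0,0,0,0,0,0],[0,0,0,0,0,0,0],[0,0,0,0,0,0,0]]]'|head -1
python3 -m creep '[[[0,0,0,0,0,0,0],[0,0,0,0,0,0,0],[0,0,0,0,0,0,0],[0,0,0,0,0,0,0],[0,0,0,0,0,0,0]]]'|head -1
python3 -m creep '[[[0,0,0,0,0,0,0],[0,0,0,0,0,0,0],[0,0,0,0,0,0,0],[0,0,0,0,0,0,0],[0,0,0,0,0,0,0]]]'|head -1
python3 -m creep '[[[0,0,0,0,0,0,0],[0,0,0,0,0,0,0],[0,0,0,0,0,0,0],[0,0,0,0,0,0,0],[0,0,0,0,0,0,0]]]'
python3 - <<'E'
from h import *
s=arm.get_state();print(delta(s,[575,242.5,220]))
E
```

```text
clock: 3.38
tool_pos: [434.0, -29.0, 86.9]
eef_rot: [[0.935, 0.356, 0.0], [0.356, -0.935, -0.0], [0.0, 0.0, -1.0]]
force: [-0.6, 0.1, 0.3]
opening: 0.005
grasp_force: 0.0
clock: 4.0
clock: 4.62
clock: 5.25
clock: 5.88
tool_pos: [434.0, -29.0, 86.8]
eef_rot: [[0.935, 0.356, -0.0], [0.356, -0.935, 0.0], [-0.0, -0.0, -1.0]]
force: [-0.5, 0.6, 0.5]
opening: 0.005
grasp_force: 0.0
[ 0.9136028  -0.81422871 -0.53285296]
```

The dwell over the jar is done, about 3 s with the fingertips 33 mm above the lid. Next: raise, then traverse to the empty stand.

```bash
python3 -m creep '[[[0,0,0,0,0,-0.18,0],[0,0,0,0,0,-0.2,0],[0,0,0,0,0,-0.16,0],[0,0,0,0.12,-0.1,0,0],[0,0,0,0.16,-0.14,0,0]]]'
python3 -m creep '[[[0,0,0,0.16,-0.14,0,0],[0,0,0,0.16,-0.14,0,0],[0,0,0,0.16,-0.14,0,0],[0,0,0,0.1,-0.1,0,0],[0,0,0,0,0,0,0]]]'
python3 - <<'E'
from h import *
s,im=look("pics/w4.png")
m=cv2.inRange(cv2.cvtColor(im,cv2.COLOR_BGR2HSV),(5,60,60),(25,255,255))
for c in cv2.findContours(m,cv2.RETR_CCOMP,cv2.CHAIN_APPROX_NONE)[0]:
    if cv2.contourArea(c)>400:
        (u,v),wh,_=cv2.minAreaRect(c);P=wray(s,u,v,25);print(u,v,wh,P,delta(s,[575,242.5,68]))
E
```

```text
clock: 6.5
tool_pos: [479.0, 52.3, 222.9]
eef_rot: [[0.935, 0.353, 0.003], [0.353, -0.935, -0.001], [0.002, 0.001, -1.0]]
force: [0.1, -0.8, 0.3]
opening: -0.0
grasp_force: 0.0
clock: 7.12
tool_pos: [567.6, 226.9, 221.3]
eef_rot: [[0.934, 0.359, -0.0], [0.359, -0.934, -0.0], [-0.0, -0.0, -1.0]]
force: [0.4, -0.3, -0.3]
opening: 0.0
grasp_force: 0.0
24.0 257.5 (53.0, 48.0) [335.55845465 486.95710032  25.        ] [ 0.05048186 -0.04749645  0.61328757]
314.26922607421875 258.34613037109375 (63.51317596435547, 44.65336608886719) [480.84482312 106.60196372  25.        ] [ 0.05048186 -0.04749645  0.61328757]
167.96507263183594 249.99212646484375 (57.97859573364258, 73.01964569091797) [419.68235498 301.70438904  25.        ] [ 0.05048186 -0.04749645  0.61328757]
451.9168701171875 231.62696838378906 (63.6211051940918, 66.63790893554688) [585.51913196 -50.48628921  25.        ] [ 0.05048186 -0.04749645  0.61328757]
372.2277526855469 182.2227783203125 (72.53821563720703, 62.0903205871582) [608.19668809  83.64528976  25.        ] [ 0.05048186 -0.04749645  0.61328757]
248.5053253173828 158.97482299804688 (64.7387924194336, 63.50272750854492) [579.2989239  242.06676788  25.        ] [ 0.05048186 -0.04749645  0.61328757]
248.50003051757812 158.00001525878906 (44.547725677490234, 44.547725677490234) [580.44398532 242.50311847  25.        ] [ 0.05048186 -0.04749645  0.61328757]
```

View pics/w4.png

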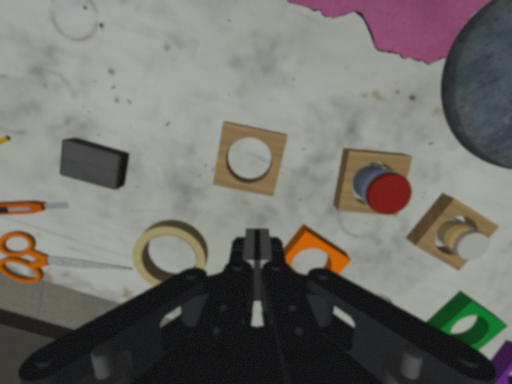

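The empty stand's hole is at (249,158), giving (579.5,242), which agrees with the top view's (576,242). I'll move over it and come partly down.

```bash
python3 -m creep '[[[0,0,0,0.059,-0.042,0,0],[0,0,0,0,0,0.2,0],[0,0,0,0,0,0.2,0],[0,0,0,0,0,0.08,0],[0,0,0,0,0,0,0]]]'|head -2
python3 -m creep '[[[0,0,0,0,0,0,0],[0,0,0,0,0,0,0]]]'|head -3
python3 - <<'E'
from h import *
s,im=look("pics/w5.png")
m=cv2.inRange(cv2.cvtColor(im,cv2.COLOR_BGR2HSV),(5,60,60),(25,255,255))
for c in cv2.findContours(m,cv2.RETR_CCOMP,cv2.CHAIN_APPROX_NONE)[0]:
    if cv2.contourArea(c)>800:
        (u,v),wh,_=cv2.minAreaRect(c);P=wray(s,u,v,25);print(u,v,wh,P,delta(s,[P[0],P[1],65]))
E
```

```text
clock: 7.8
tool_pos: [576.6, 239.3, 100.9]
clock: 8.05
tool_pos: [578.9, 240.4, 104.3]
eef_rot: [[0.935, 0.356, 0.004], [0.356, -0.935, 0.001], [0.004, 0.001, -1.0]]
491.0 292.5 (40.0, 71.0) [574.47066688   1.11394681  25.        ] [-0.35759522  0.88813871  0.15627387]
432.98199462890625 231.8922119140625 (116.20922088623047, 89.03173065185547) [609.21714277  85.9869467   25.        ] [-0.10693313  0.6202961   0.1571435 ]
255.82830810546875 199.74905395507812 (97.48863220214844, 92.32855224609375) [581.57066789 241.70845811  25.        ] [ 0.0112976  -0.00118419  0.15724471]
```

View pics/w5.png

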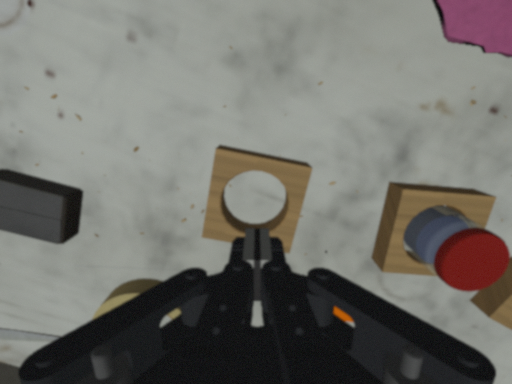

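The hole is at (255,197), just under the fingertips at (257,235) and within 2–3 mm sideways. I'll come down and dwell.

```bash
python3 -m creep '[[[0,0,0,0,0,0.06,0],[0,0,0,0.004,-0.003,0.06,0],[0,0,0,0,0,0.02,0],[0,0,0,0,0,0,0],[0,0,0,0,0,0,0]]]'|head -2
python3 -m creep '[[[0,0,0,0,0,0,0],[0,0,0,0,0,0,0],[0,0,0,0,0,0,0],[0,0,0,0,0,0,0],[0,0,0,0,0,0,0]]]'
python3 - <<'E'
from h import *
s,im=look("pics/w6.png")
m=cv2.inRange(cv2.cvtColor(im,cv2.COLOR_BGR2HSV),(5,60,60),(25,255,255))
for c in cv2.findContours(m,cv2.RETR_CCOMP,cv2.CHAIN_APPROX_NONE)[0]:
    if cv2.contourArea(c)>800:
        (u,v),wh,_=cv2.minAreaRect(c);print(u,v,wh,wray(s,u,v,25))
E
```

```text
clock: 8.72
tool_pos: [578.3, 241.3, 67.1]
clock: 9.35
tool_pos: [578.0, 241.2, 66.8]
eef_rot: [[0.935, 0.356, 0.0], [0.356, -0.935, 0.0], [0.0, 0.0, -1.0]]
force: [0.4, -0.1, -0.3]
opening: 0.004
grasp_force: 0.0
451.8555908203125 251.97171020507812 (112.62352752685547, 105.0) [606.0463937   96.58329107  25.        ]
256.1368713378906 216.1133270263672 (117.07115936279297, 108.01878356933594) [580.99919858 242.25293     25.        ]
```

Centred within about 3 mm, with the fingertips 34 mm above the stand's top. Dwell, then raise.

```bash
for i in 1; do python3 -m creep '[[[0,0,0,0,0,0,0],[0,0,0,0,0,0,0],[0,0,0,0,0,0,0],[0,0,0,0,0,0,0],[0,0,0,0,0,0,0]]]'|head -2; done
python3 -m creep '[[[0,0,0,0,0,0,0],[0,0,0,0,0,0,0],[0,0,0,0,0,0,0],[0,0,0,0,0,0,0],[0,0,0,0,0,0,0]]]'|head -2
python3 -m creep '[[[0,0,0,0,0,0,0],[0,0,0,0,0,0,0],[0,0,0,0,0,0,0],[0,0,0,0,0,0,0],[0,0,0,0,0,0,0]]]'|head -2
python3 -m creep '[[[0,0,0,0,0,0,0],[0,0,0,0,0,0,0],[0,0,0,0,0,0,0],[0,0,0,0,0,0,0],[0,0,0,0,0,0,0]]]'|head -2
python3 -m creep '[[[0,0,0,0,0,-0.15,0],[0,0,0,0,0,-0.2,0],[0,0,0,0,0,-0.2,0],[0,0,0,0,0,-0.15,0],[0,0,0,0,0,-0.1,0]]]'|head -2
python3 -m creep '[[[0,0,0,0,0,0,0],[0,0,0,0,0,0,0],[0,0,0,0,0,0,0],[0,0,0,0,0,0,0],[0,0,0,0,0,0,0]]]'
```

```text
clock: 10.02
tool_pos: [578.0, 241.2, 66.8]
clock: 10.65
tool_pos: [578.0, 241.2, 66.8]
clock: 11.28
tool_pos: [578.0, 241.2, 66.8]
clock: 11.9
tool_pos: [578.0, 241.2, 66.8]
clock: 12.52
tool_pos: [578.6, 241.4, 269.5]
clock: 13.15
tool_pos: [577.9, 241.1, 266.2]
eef_rot: [[0.935, 0.356, -0.001], [0.356, -0.935, -0.0], [-0.001, -0.0, -1.0]]
force: [-0.8, 0.3, 0.3]
opening: 0.001
grasp_force: 0.0
```

```bash
python3 -c "
from plant import arm
print(arm.hand_in())"
```

```text
the job is handed in; nothing more can be done
None
```

I pointed at the yellow-lidded jar left out (jar_shell) and then at the empty leftmost stand, over 2 s each with the fingertips about 33 mm above, raised them to about 26 cm, and handed in at about 13 s with no contact seen; no verdict came back.

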